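# Sweep the lemongrass off the board into the scraps tray

## Task

Clear the chopping board: with the fingers, sweep the three lemongrass stalks over its edge so that all of them lie wholly inside the steel scraps tray beside it. Only push them along the board, never pick them up, and leave the glass pot and the jigger standing where they are on the board.

Things in the scene. Friction and masses are not known exactly. Their poses are not given: they have to be found in the camera images.
- board: dark hardwood chopping board, 300 (its x) x 280 (its y) x 30 mm, fixed to the table. Origin: centre of its underside; z up, so its top is at z = 30 mm. It is turned up to 0.3 rad
- tray: shallow open steel scraps tray, 260 (its x) x 160 (its y) mm outside, 25 mm high at the rolled rim, walls and floor 3 mm, fixed to the table. Origin: centre of its underside; axes parallel to the board's. One long side stands 3 mm from the board's +y or -y edge (its centre 223 mm along the board's y from the board's centre), its rim 5 mm below the board's top, so that what is swept over that edge drops in
- scale: flat black kitchen scale, 168 x 176 x 38 mm, fixed, on the other side of the board from the tray, its centre also 223 mm from the board's centre (another such scale stands at the back of the table). Origin: centre of its underside
- pot: small glass pot with a steel screw lid, 58 mm across, 61 mm high, loose, standing on the far (+x) part of the board, which stays there. Origin: centre of its underside, z up
- jigger: double-ended steel jigger, 38 mm across, 64 mm high, loose, standing on the far (+x) part of the board, which stays there. Origin: centre of its underside, z up
- stalk_long_a: pale green lemongrass stalk, rigid, loose, 139 mm long (its y), about 16 mm wide, 14 mm thick, some 18 g; lies on the nearer part of the board, clear of pot and jigger, across the way to the tray (within 0.35 rad of the board's x), 70 to 90 mm from its neighbour. It slides, and hardly rolls. Origin: centre of its underside as first laid, y along the stalk
- stalk_long_a_end1 (a point): point on the axis of that stalk near its +y end, 62 mm from the middle, 6 mm above its underside
- stalk_long_a_end2 (a point): point on the axis of that stalk near its -y end, 62 mm from the middle, 6 mm above its underside
- stalk_long_b: pale green lemongrass stalk, rigid, loose, 139 mm long (its y), about 16 mm wide, 14 mm thick, some 18 g; lies on the nearer part of the board, clear of pot and jigger, across the way to the tray (within 0.35 rad of the board's x), 70 to 90 mm from its neighbour. It slides, and hardly rolls. Origin: centre of its underside as first laid, y along the stalk
- stalk_long_b_end1 (a point): point on the axis of that stalk near its +y end, 62 mm from the middle, 6 mm above its underside
- stalk_long_b_end2 (a point): point on the axis of that stalk near its -y end, 62 mm from the middle, 6 mm above its underside
- stalk_short: pale green lemongrass stalk, rigid, loose, 120 mm long (its y), about 13 mm wide, 11 mm thick, some 18 g; lies on the nearer part of the board, clear of pot and jigger, across the way to the tray (within 0.35 rad of the board's x), 70 to 90 mm from its neighbour. It slides, and hardly rolls. Origin: centre of its underside as first laid, y along the stalk
- stalk_short_end1 (a point): point on the axis of that stalk near its +y end, 53 mm from the middle, 6 mm above its underside
- stalk_short_end2 (a point): point on the axis of that stalk near its -y end, 53 mm from the middle, 6 mm above its underside

How it is judged:
At the end, for the whole second after the job is handed in: both ends of all three stalks are within the tray's inner outline and less than 35 mm above its underside, the stalks are at rest (under 0.02 m/s), and pot and jigger stand within 20 mm of their start (linear speed of each of stalk_long_a, stalk_long_b, stalk_short below 0.02 m/s and x of stalk_long_a_end1 in the frame of tray between -0.127 and 0.127 m and y of stalk_long_a_end1 in the frame of tray between -0.077 and 0.077 m and z of each of stalk_long_a_end1, stalk_long_a_end2, stalk_long_b_end1, stalk_long_b_end2, stalk_short_end1, stalk_short_end2 in the frame of tray below 0.035 m and x of stalk_long_a_end2 in the frame of tray between -0.127 and 0.127 m and y of stalk_long_a_end2 in the frame of tray between -0.077 and 0.077 m and x of stalk_long_b_end1 in the frame of tray between -0.127 and 0.127 m and y of stalk_long_b_end1 in the frame of tray between -0.077 and 0.077 m and x of stalk_long_b_end2 in the frame of tray between -0.127 and 0.127 m and y of stalk_long_b_end2 in the frame of tray between -0.077 and 0.077 m and x of stalk_short_end1 in the frame of tray between -0.127 and 0.127 m and y of stalk_short_end1 in the frame of tray between -0.077 and 0.077 m and x of stalk_short_end2 in the frame of tray between -0.127 and 0.127 m and y of stalk_short_end2 in the frame of tray between -0.077 and 0.077 m and not (distance of pot from where it was at the start of the episode above 0.02 m) and not (distance of jigger from where it was at the start of the episode above 0.02 m) and not (angle between pot's own z axis and vertical above 0.5 rad) and not (angle between jigger's own z axis and vertical above 0.5 rad)); the robot touches nothing.
It fails at once if a stalk is lifted: its middle is more than 30 mm above where it lay on the board (height (world z) of any of stalk_long_a, stalk_long_b, stalk_short above 0.06 m).
It fails at once if the pot or the jigger is shifted by more than 20 mm or tipped (distance of any of pot, jigger from where it was at the start of the episode above 0.02 m or angle between any of pot, jigger's own z axis and vertical above 0.5 rad).
It also fails if it takes over 58 s, if anything falls off the work surface, if the arm or the gripper's body presses on something with over 40 N, if the wrist force passes 120 N, or if a joint passes its speed limit or range.

## Robot

A 6-joint arm with a two-finger parallel gripper is mounted at the origin on a cart in front of the work surface, level with it; the furniture and walls round the work are solid. World frame = base frame: x ahead of the robot, y to its left, z up, the work surface at z = 0. Lengths are in m, angles in rad, forces in N, time in s.
With the tool pointing down it reaches from about 0.35 to 0.875 m from the base axis. Payload 4.2 kg.
Tool frame: the origin (TCP) lies midway between the tips of the shut fingers; the grasp point (between the pads) lies 19 mm behind it; z points along the fingers, y is the direction in which the jaws open and shut (so a half turn about z gives the same grasp; the last joint's range is limited). The gripper opens to 87 mm and grips with 3 to 60 N. Pads are 19 mm wide; open, the fingers measure 117 mm over their backs; the gripper's body (75 mm by 190 mm) begins 51 mm behind the grasp point.
Start: joints at [0.259, 0.385, 0.008, 0, -1.194, -0.259], TCP at [0.625, 0, 0.223] pointing down, gripper open.
Joint ranges: [-3.14, 3.14], [-1.21, 2.06], [-1.07, 1.41], [-3.16, 2.05], [-2.99, -0.16], [-3.1, 3.1]. Speed limits (rad/s): [2.79, 2.79, 3.14, 3.14, 3.14, 3.14].

## Interface

Orientations are given as a unit quaternion [w, x, y, z].
In Python, from station import robot gives the robot as it stands. The module is installed in compiled form; this text tells all that it offers.
- The arm moves only by the shell command python3 -m inch 'ROWS' [FORCE]. ROWS is JSON, a list of rows, each a list of 3 entries, a list of its own where there are three numbers: the shift along the tool's x, y, z normalised to -1 to 1, where 1 is 40 mm, then the turn about the tool's z normalised to -1 to 1, where 1 is 0.1 rad, then the closure, from -1 (fully open) to 1 (shut). A call has exactly 5 rows; each row shifts and turns the commanded pose from where the row before left it, along the tool's axes as they then stand; what a row does not reach is not made up. A row lasts 1/10 s, in which the tool goes at most 50 mm and 8.59 degrees, less where a joint would pass 70% of its speed; a pose out of reach is approached as far as the arm can. A call with a number of a shift or a turn outside -1 to 1 is refused whole. A call with a gripper value outside its range is refused whole. The fingers move at their own pace and stop on an object; FORCE is the grip in N (left out, the last holds). Time passes only in rows, so rows that do not move let the fingers close, or fill a call up. It gives the time, the measured TCP pose, the force and the opening at its end, in the units of the state.
- robot.read_state(): the state, without advancing time (a new reading comes with each control period).
- robot.camera(name): name is "scene" or "side" or "wrist"; returns the picture (400x640x3 uint8, red, green, blue); there is no depth.
- robot.camera_params(name): a dict with "fx", "fy", "cx", "cy" (pixels), "xyz" and "rotation" of the camera in the world. Camera axes: x right, y up, looking along -z (the intrinsics and any distortion apply to the point x, -y, -z); pixel columns grow to the right and rows downward; lengths in m; the calibration is good to about 2 mm. The wrist camera is an equidistant fisheye: a pixel r from the principal point sees the ray r / f radians off the axis. A picture is of the moment at which its call begins: read the wrist's pose just before it. camera_params takes no time and is no camera call; for the wrist camera it gives the pose at the moment of the call.
- robot.close_job(): hands the job in, once; it reports no verdict.
The state is a dict: "clock": time; "joints": joint angles; "joint_vel": joint speeds; "joint_efforts": joint torques, N m; "eef_pos": TCP position; "eef_rot": TCP orientation; "contact_force": force on the tool from outside, world axes, zero at the start; "wrist_torque": the same for the moment, N m; "finger_gap": finger opening in m.
Only numpy, scipy, OpenCV 4.12 (cv2) and the standard library are available. Lean on these libraries where they do the work, as an engineer would, in place of code of your own. Each camera call takes 0.05 s, during which the arm holds its last target.

## Working session

There is one attempt and no reset: what is moved stays moved. The work goes in short steps, Python scripts to look and compute and a shell command to move; the robot and the scene stay as the last step left them, time stands still between calls to the robot, and variables do not carry over. Pictures are saved under pics/ and viewed, and the job is handed in when it is done.

```bash
mkdir -p pics; python3 - <<'E'
from station import robot
import cv2
s=robot.read_state();print(s['clock'],s['eef_pos'],s['eef_rot'],s['finger_gap'])
for n in("scene","side"):
    cv2.imwrite(f"pics/{n}0.png",robot.camera(n)[:,:,::-1]);print(n,robot.camera_params(n))
E
```

```text
0.0 [6.24375906e-01 2.39923000e-05 2.21448280e-01] [-0.00081781 -0.70703746  0.70717521  0.00076003] 0.08742392555735173
scene {'fx': 443.3298221235946, 'fy': 443.3298221235946, 'cx': 322.53147423944034, 'cy': 201.02346539381398, 'xyz': array([0.18607577, 0.70529581, 0.50504907]), 'rotation': array([-0.20505704, -0.13625245,  0.49215016,  0.83497012])}
side {'fx': 480.61105868441064, 'fy': 480.61105868441064, 'cx': 319.02283467740705, 'cy': 205.36575448593513, 'xyz': array([ 0.50752558, -0.84887375,  0.55748839]), 'rotation': array([ 0.86520802,  0.49922656, -0.01549174, -0.04413541])}
```

View pics/scene0.png

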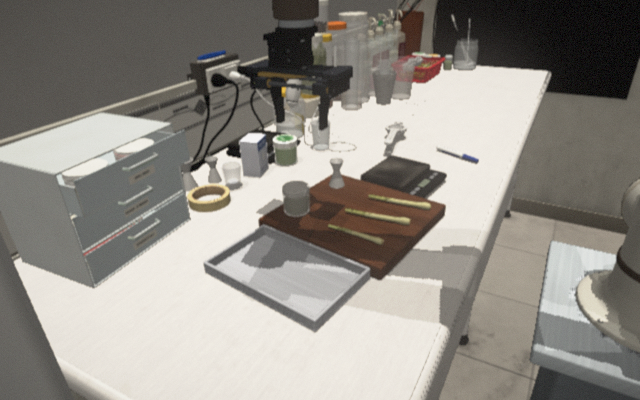

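View pics/side0.png

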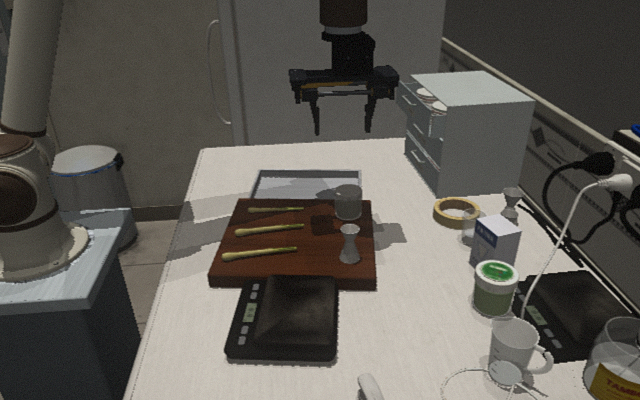

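The tray lies on the board's +y side and the scale on its -y side. In the side view the three stalks are at about (275,210), (269,229) and (259,253), with the pot at (347,202) and the jigger at (349,245). Next I'll measure them.

```bash
cat > h.py <<'E'
import numpy as np,cv2
from scipy.spatial.transform import Rotation as R
from station import robot
def ray(p,u,v):
    q=p['rotation'];r=R.from_quat([q[1],q[2],q[3],q[0]])
    return r.apply([(u-p['cx'])/p['fx'],-(v-p['cy'])/p['fy'],-1.])
def onz(p,u,v,z):
    d=ray(p,u,v);return p['xyz']+d*(z-p['xyz'][2])/d[2]
def proj(p,X):
    q=p['rotation'];c=R.from_quat([q[1],q[2],q[3],q[0]]).inv().apply(np.array(X)-p['xyz'])
    return p['cx']-p['fx']*c[0]/c[2],p['cy']+p['fy']*c[1]/c[2]
def stalks(n,img,z=0.037,box=None):
    p=robot.camera_params(n)
    hsv=cv2.cvtColor(img,cv2.COLOR_RGB2HSV)
    m=cv2.inRange(hsv,(17,70,70),(45,255,255))
    if box is not None:
        k=np.zeros_like(m);k[box[1]:box[3],box[0]:box[2]]=255;m&=k
    N,l,st,c=cv2.connectedComponentsWithStats(m)
    for i in range(1,N):
        if st[i,4]<40: continue
        vs,us=np.nonzero(l==i)
        P=np.array([onz(p,u,v,z)[:2] for u,v in zip(us,vs)])
        C=P.mean(0);w=np.linalg.svd(P-C)[2][0]; w*=np.sign(w[0]);t=(P-C)@w
        a,b=C+w*t.min(),C+w*t.max()
        print(n,st[i],'near',a.round(4),'far',b.round(4),'len',round(np.ptp(t),3),'ang',np.arctan2(w[1],w[0]).round(3))
E
python3 - <<'E'
from h import *
for n,box in(("scene",(320,185,440,250)),("side",(210,200,320,265))):
    im=cv2.imread(f"pics/{n}0.png")[:,:,::-1].copy()
    stalks(n,im,box=box)
p=robot.camera_params("side")
for u,v in((240,199),(372,200),(376,277),(210,274)): print('board',onz(p,u,v,.03).round(4))
p2=robot.camera_params("scene")
for u,v in((342,174),(445,211),(377,262),(262,219)): print('board sc',onz(p2,u,v,.03).round(4))
for u,v in((206,268),(264,231),(369,269),(317,319)): print('tray sc',onz(p2,u,v,.025).round(4))
print('pot top',onz(p2,295,187,.061),onz(p,348,190,.061))
print('jig top',onz(p2,336,161,.094),onz(p,350,230,.094))
im=cv2.imread("pics/side0.png")[180:300,190:400];cv2.imwrite("pics/side0z.png",cv2.resize(im,None,fx=3.8,fy=3.8,interpolation=cv2.INTER_CUBIC))
E
```

```text
scene [368 194  63  16 311] near [ 0.3878 -0.1243] far [ 0.5271 -0.1108] len 0.14 ang 0.096
scene [345 208  66  17 375] near [ 0.4065 -0.0443] far [ 0.5473 -0.0308] len 0.141 ang 0.096
scene [328 224  56  22 255] near [0.4274 0.0465] far [0.5502 0.0379] len 0.123 ang -0.07
side [248 207  56   5 148] near [0.428  0.0487] far [0.5461 0.0414] len 0.118 ang -0.062
side [234 224  70  11 277] near [ 0.4039 -0.0355] far [ 0.5418 -0.0229] len 0.139 ang 0.091
side [221 246  76  13 323] near [ 0.3849 -0.1152] far [ 0.5236 -0.1024] len 0.139 ang 0.091
board [0.4078 0.1093 0.03  ]
board [0.7014 0.0685 0.03  ]
board [ 0.6576 -0.2001  0.03  ]
board [ 0.3684 -0.1586  0.03  ]
board sc [ 0.6359 -0.2014  0.03  ]
board sc [ 0.3571 -0.1295  0.03  ]
board sc [0.417  0.1018 0.03  ]
board sc [0.6894 0.0694 0.03  ]
tray sc [0.6857 0.2481 0.025 ]
tray sc [0.6633 0.0999 0.025 ]
tray sc [0.4241 0.1207 0.025 ]
tray sc [0.4457 0.2701 0.025 ]
pot top [ 0.67110748 -0.03632775  0.061     ] [0.64654841 0.06455939 0.061     ]
jig top [ 0.61921408 -0.13678185  0.094     ] [ 0.61940544 -0.1440709   0.094     ]
```

View pics/side0z.png

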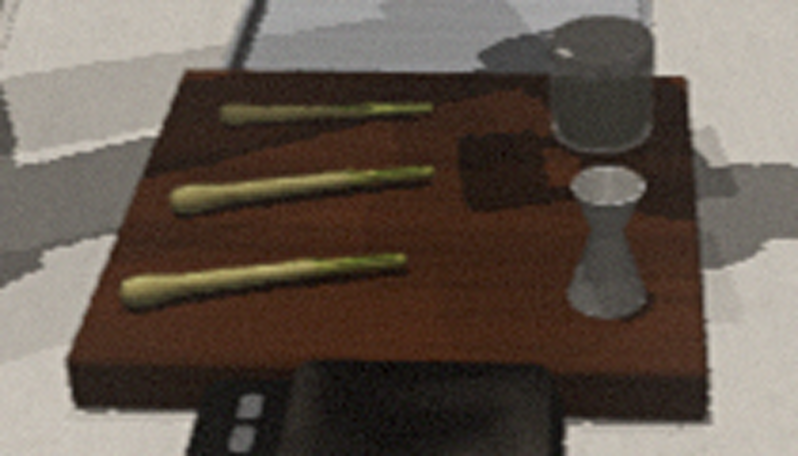

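```bash
cat >> h.py <<'E'
def to(*tgts,yaw=None):
    s=robot.read_state();q=s['eef_rot'];r=R.from_quat([q[1],q[2],q[3],q[0]])
    a=r.as_matrix();y=np.arctan2(-a[1,1],-a[0,1])   # jaw line angle in world
    c=s['eef_pos'];print('t',round(s['clock'],2),'at',c.round(4),'yaw',y.round(3),'F',s['contact_force'].round(1),'gap',round(s['finger_gap'],3))
    for t in tgts:
        print(t,'units',(r.inv().apply(np.array(t)-c)/.04).round(2));c=np.array(t)
    if yaw is not None: print('turn units',round(-(yaw-y)/.1,2))
BC=np.array([.534,-.045]);BA=-.138
ex=np.array([np.cos(BA),np.sin(BA)]);ey=np.array([-ex[1],ex[0]])
def b(P): d=np.array(P)[:2]-BC;return np.array([d@ex,d@ey]).round(4)
def w(x,y,z): return (*(BC+x*ex+y*ey).round(4),z)
E
python3 - <<'E'
from h import *
p=robot.camera_params("side");p2=robot.camera_params("scene")
for P in(onz(p2,295,187,.091),onz(p,348,190,.091),onz(p2,336,161,.094),onz(p,350,230,.094)):print(P.round(3),b(P))
to((.396,.0475,.12),(.396,.0475,.036),yaw=-.066)
E
```

```text
[0.638 0.014 0.091] [0.0953 0.0726]
[0.638 0.009 0.091] [0.0957 0.0682]
[ 0.619 -0.137  0.094] [ 0.097  -0.0792]
[ 0.619 -0.144  0.094] [ 0.0982 -0.0864]
t 0.1 at [0.6245 0.     0.2216] yaw -0.0 F [ 0.3 -0.2 -0.3] gap 0.087
(0.396, 0.0475, 0.12) units [-1.19  5.71  2.55]
(0.396, 0.0475, 0.036) units [-0.  -0.   2.1]
turn units 0.66
```

```bash
python3 -m inch '[[[-0.2,0.95,0.4],0.2,1],[[-0.2,0.95,0.4],0.2,1],[[-0.2,0.95,0.4],0.2,1],[[-0.2,0.95,0.4],0.06,1],[[-0.2,0.95,0.4],0,1]]'; python3 -c "
from h import *
to((.396,.0475,.10),(.396,.0475,.036),yaw=-.066)"
```

```text
clock: 0.6
eef_pos: [0.4348, 0.047, 0.1417]
eef_rot: [-0.0, -0.683, 0.73, 0.0]
contact_force: [-0.4, 1.7, 1.4]
finger_gap: 0.055
t 0.6 at [0.4348 0.047  0.1417] yaw -0.067 F [-0.4  1.7  1.4] gap 0.055
(0.396, 0.0475, 0.1) units [0.05 0.97 1.04]
(0.396, 0.0475, 0.036) units [-0.  -0.   1.6]
turn units -0.01
```

```bash
python3 -m inch '[[[0.05,0.97,0],0,1],[[0,0,0.6],0,1],[[0,0,0.6],0,1],[[0,0,0.7],0,1],[[0,0,0.7],0,1]]'; python3 - <<'E'
from h import *
to((.396,.0475,.036),(.415,.0462,.036))
im=robot.camera("side")
cv2.imwrite("pics/side1.png",cv2.resize(im[120:300,190:400],None,fx=3.3,fy=3.3)[:,:,::-1])
E
```

```text
clock: 1.1
eef_pos: [0.3978, 0.0478, 0.0379]
eef_rot: [0.001, -0.684, 0.73, -0.0]
contact_force: [0.7, 0.2, -0.6]
finger_gap: 0.0151
t 1.1 at [0.3978 0.0478 0.0379] yaw -0.066 F [ 0.7  0.2 -0.6] gap 0.015
(0.396, 0.0475, 0.036) units [0.01 0.04 0.05]
(0.415, 0.0462, 0.036) units [ 0.   -0.48  0.  ]
```

View pics/side1.png

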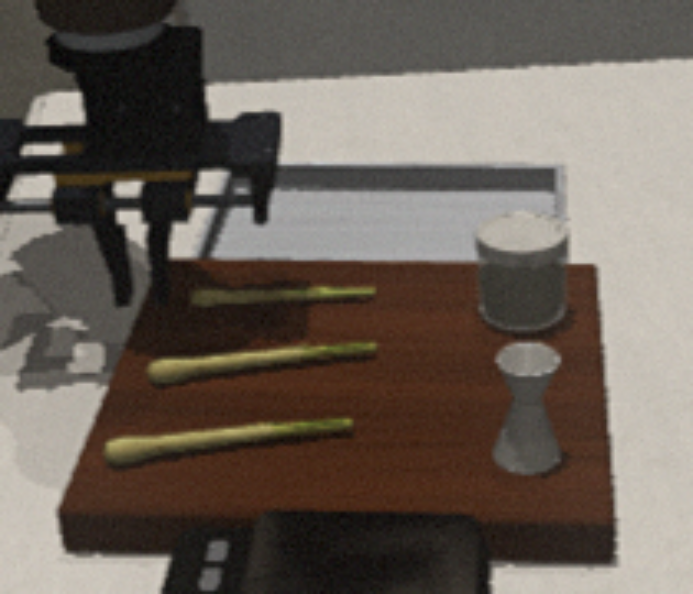

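The fingers, still closing, are just short of the short stalk's butt end at zoomed (193,298). I'll push it about 20 mm along its axis.

```bash
python3 -m inch '[[[0,0,0.07],0,1],[[0,-0.25,0],0,1],[[0,-0.25,0],0,1],[[0,-0.25,0],0,1],[[0,-0.3,0],0,1]]'; python3 - <<'E'
from h import *
to((.396,.0475,.036),(.415,.0462,.036))
im=robot.camera("side")
stalks("side",im,box=(200,200,320,265))
im2=robot.camera("scene");stalks("scene",im2,box=(320,185,440,250))
cv2.imwrite("pics/side2.png",cv2.resize(im[120:300,190:400],None,fx=3.3,fy=3.3)[:,:,::-1])
E
```

```text
clock: 1.65
eef_pos: [0.4413, 0.0449, 0.0366]
eef_rot: [0.001, -0.683, 0.73, -0.0]
contact_force: [-0.9, -0.1, -0.2]
finger_gap: 0.0005
t 1.65 at [0.4413 0.0449 0.0366] yaw -0.066 F [-0.9 -0.1 -0.2] gap 0.0
(0.396, 0.0475, 0.036) units [0.01 1.13 0.01]
(0.415, 0.0462, 0.036) units [ 0.   -0.48  0.  ]
side [259 208  24   4  59] near [0.4519 0.0441] far [0.5012 0.044 ] len 0.049 ang -0.002
side [234 223  71  12 285] near [ 0.4039 -0.0358] far [ 0.5438 -0.0225] len 0.14 ang 0.095
side [221 246  76  14 334] near [ 0.3849 -0.1154] far [ 0.5236 -0.1024] len 0.139 ang 0.094
scene [391 190  12   7  45] near [ 0.4565 -0.1435] far [ 0.4863 -0.1596] len 0.034 ang -0.497
scene [356 193  43  14 162] near [ 0.4511 -0.1002] far [ 0.5559 -0.1052] len 0.105 ang -0.047
scene [345 208  22   9 106] near [ 0.4957 -0.0316] far [ 0.5481 -0.0349] len 0.053 ang -0.064
scene [386 208  25  17 159] near [ 0.4054 -0.0332] far [ 0.4743 -0.0569] len 0.073 ang -0.331
scene [320 220  49  21 201] near [0.4544 0.0451] far [0.5726 0.0346] len 0.119 ang -0.089
```

View pics/side2.png

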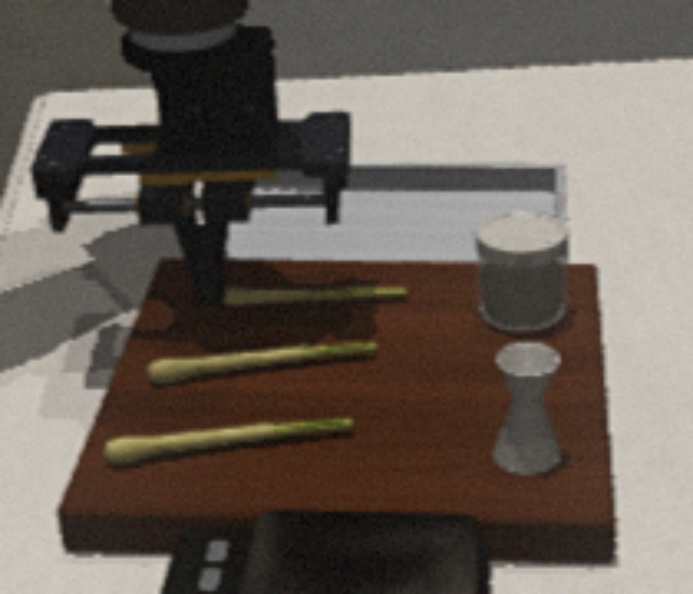

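The short stalk moved about 25 mm straight along its axis. Next is the middle stalk.

```bash
python3 -m inch '[[[0,0.3,-0.3],0,1],[[0,0.3,-0.7],0,1],[[0.4,0.4,0],-0.4,1],[[0.6,0.3,0],-0.6,1],[[0.6,0.2,0],-0.6,1]]'; python3 -c "
from h import *
to((.381,-.042,.075),(.381,-.042,.036),(.424,-.038,.036),yaw=.094)"
```

```text
clock: 2.25
eef_pos: [0.3777, -0.017, 0.0761]
eef_rot: [-0.0, 0.741, -0.672, -0.0]
contact_force: [0.8, 0.2, 1.2]
finger_gap: 0.0001
t 2.25 at [ 0.3777 -0.017   0.0761] yaw 0.098 F [0.8 0.2 1.2] gap 0.0
(0.381, -0.042, 0.075) units [ 0.63 -0.02  0.03]
(0.381, -0.042, 0.036) units [0.   0.   0.97]
(0.424, -0.038, 0.036) units [ 0.01 -1.08  0.  ]
turn units 0.04
```

```bash
python3 -m inch '[[[0.63,0,0],0,1],[[0,0,0.5],0,1],[[0,0,0.48],0,1],[[0,-0.25,0],0,1],[[0,-0.27,0],0,1]]'; python3 -m inch '[[[0,-0.28,0],0,1],[[0,-0.28,0],0,1],[[0,0.3,-0.2],0,1],[[0,0.4,-0.8],0,1],[[0.5,0.5,0],0,1]]';python3 -c "
from h import *
to((.362,-.122,.075),(.362,-.122,.036),(.407,-.118,.036),yaw=.094)
im=robot.camera('side')
stalks('side',im,box=(200,200,320,265))
"
```

```text
clock: 2.75
eef_pos: [0.403, -0.0395, 0.0369]
eef_rot: [0.0, 0.74, -0.673, 0.0]
contact_force: [0.2, 0.3, 0.6]
finger_gap: 0.0004
clock: 3.25
eef_pos: [0.3825, -0.0605, 0.0799]
eef_rot: [-0.004, 0.741, -0.672, 0.003]
contact_force: [0.9, 0.7, 0.7]
finger_gap: 0.0005
t 3.25 at [ 0.3825 -0.0605  0.0799] yaw 0.098 F [0.9 0.7 0.7] gap 0.0
(0.362, -0.122, 0.075) units [1.48 0.66 0.12]
(0.362, -0.122, 0.036) units [0.   0.01 0.97]
(0.407, -0.118, 0.036) units [ 0.01 -1.13  0.01]
turn units 0.04
side [258 206  57   6 183] near [0.4495 0.048 ] far [0.5696 0.0393] len 0.12 ang -0.073
side [250 221  69  13 239] near [ 0.4353 -0.0327] far [ 0.5721 -0.0195] len 0.137 ang 0.096
side [221 246  76  14 302] near [ 0.385  -0.1166] far [ 0.5236 -0.1023] len 0.139 ang 0.103
```

```bash
python3 -m inch '[[[0.75,0.3,0],0,1],[[0.75,0.36,0],0,1],[[0,0,0.35],0,1],[[0,0,0.37],0,1],[[0,0,0.37],0,1]]'; python3 -m inch '[[[0,-0.28,0],0,1],[[0,-0.28,0],0,1],[[0,-0.28,0],0,1],[[0,-0.28,0],0,1],[[0,0,0],0,1]]'; python3 -c "
from h import *
to((.407,-.118,.036),yaw=.094)
im=robot.camera('side')
stalks('side',im,box=(200,200,320,265))
"
```

```text
clock: 3.8
eef_pos: [0.3591, -0.1243, 0.0331]
eef_rot: [-0.001, 0.739, -0.673, 0.001]
contact_force: [0.1, 0.2, -0.7]
finger_gap: 0.0003
clock: 4.3
eef_pos: [0.4053, -0.1196, 0.0336]
eef_rot: [-0.001, 0.74, -0.673, 0.001]
contact_force: [-0.1, -0.2, 0.2]
finger_gap: 0.0009
t 4.3 at [ 0.4053 -0.1196  0.0336] yaw 0.095 F [-0.1 -0.2  0.2] gap 0.001
(0.407, -0.118, 0.036) units [-0.03 -0.05 -0.06]
turn units 0.01
side [281 206  34   4  88] near [0.499  0.0449] far [0.5696 0.0388] len 0.071 ang -0.087
side [207 215  48   9  93] near [0.3458 0.0104] far [0.4421 0.0223] len 0.097 ang 0.122
side [278 221  40   8 137] near [ 0.4914 -0.0263] far [ 0.5709 -0.0208] len 0.08 ang 0.069
side [249 225  25   9 115] near [ 0.4344 -0.0356] far [ 0.4817 -0.0265] len 0.048 ang 0.19
side [271 244  40   8 116] near [ 0.4763 -0.1067] far [ 0.5504 -0.0998] len 0.074 ang 0.093
```

```bash
python3 -m inch '[[[0,0.3,-0.4],0,1],[[0,0,-0.95],0.2,0],[[-0.8,-0.3,-0.1],0.8,-0.6],[[-0.8,-0.5,0],0.8,-0.6],[[-0.8,-0.5,0],0.2,-0.6]]';  python3 -c "
from h import *
to((.507,.014,.08),(.507,.014,.035),yaw=-.1)"
```

```text
clock: 4.85
eef_pos: [0.4425, -0.0253, 0.0918]
eef_rot: [0.001, -0.668, 0.744, -0.0]
contact_force: [0.4, -0.5, -0.8]
finger_gap: 0.0248
t 4.85 at [ 0.4425 -0.0253  0.0918] yaw -0.108 F [ 0.4 -0.5 -0.8] gap 0.025
(0.507, 0.014, 0.08) units [-1.15 -1.5   0.3 ]
(0.507, 0.014, 0.035) units [0.   0.   1.12]
turn units -0.08
```

```bash
python3 -m inch '[[[-0.58,-0.75,0],0,-0.6],[[-0.57,-0.75,0],0,-0.6],[[0,0,0],0,-0.6],[[0,0,0.5],0,-0.6],[[0,0,0],0,-0.6]]';  python3 - <<'E'
from h import *
to((.507,.014,.08),(.507,.014,.035),yaw=-.1)
a=robot.camera("side");c=robot.camera("scene")
cv2.imwrite("pics/m3.png",np.hstack([cv2.resize(a[120:300,190:400],(400,343)),cv2.resize(c[100:300,220:460],(400,343))])[:,:,::-1])
E
```

```text
clock: 5.35
eef_pos: [0.5045, 0.0125, 0.0689]
eef_rot: [-0.003, -0.668, 0.744, 0.002]
contact_force: [-0.8, -0.1, 0.5]
finger_gap: 0.064
t 5.35 at [0.5045 0.0125 0.0689] yaw -0.107 F [-0.8 -0.1  0.5] gap 0.064
(0.507, 0.014, 0.08) units [-0.04 -0.06 -0.28]
(0.507, 0.014, 0.035) units [-0.   -0.01  1.12]
turn units -0.07
```

View pics/m3.png

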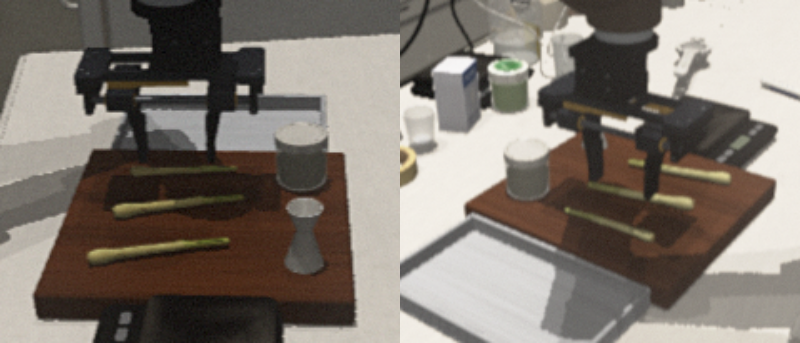

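```bash
python3 -m inch '[[[0,0,0.43],0,-0.6],[[0,0,0.42],0,-0.6],[[-0.3,0,0],0.1,-0.6],[[-0.35,0,0],0.2,-0.6],[[-0.35,0,0],0,-0.6]]';  python3 -m inch '[[[-0.35,0,0],0,-0.6],[[-0.35,0,0],0,-0.6],[[-0.35,0,0],0,-0.6],[[-0.35,0,0],0,-0.6],[[-0.2,0,0],0,-0.6]]';python3 - <<'E'
from h import *
to(w(-.03,.15,.036),yaw=-.138);print(b(robot.read_state()['eef_pos']))
a=robot.camera("side");c=robot.camera("scene")
cv2.imwrite("pics/m4.png",np.hstack([cv2.resize(a[120:300,190:400],(400,343)),cv2.resize(c[140:340,200:440],(400,343))])[:,:,::-1])
E
```

```text
clock: 5.95
eef_pos: [0.5123, 0.0531, 0.0378]
eef_rot: [0.0, -0.657, 0.754, -0.0]
contact_force: [0.5, -0.6, 0.3]
finger_gap: 0.0691
clock: 6.45
eef_pos: [0.5213, 0.1179, 0.037]
eef_rot: [0.0, -0.658, 0.753, -0.0]
contact_force: [-0.8, 0.3, 0.1]
finger_gap: 0.0697
t 6.45 at [0.5213 0.1179 0.037 ] yaw -0.135 F [-0.8  0.3  0.1] gap 0.07
(np.float64(0.5249), np.float64(0.1077), 0.036) units [ 0.24 -0.12  0.03]
turn units 0.03
[-0.035   0.1596]
```

View pics/m4.png

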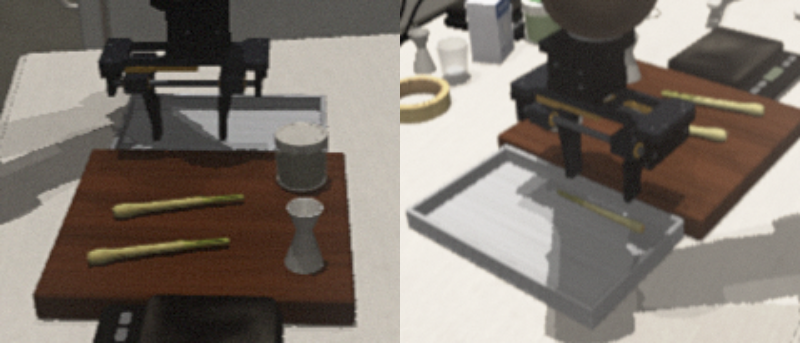

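Seen from the scene camera, the short stalk lies flat in the tray. Next is the middle stalk.

```bash
python3 -m inch '[[[0,0,-0.7],0,-0.6],[[0.3,0,-0.7],0,-0.6],[[0.95,0,0],0,-0.6],[[0.95,0,0],-0.5,-0.6],[[0.95,0,0],-0.6,-0.6]]';  python3 -m inch '[[[0.6,0,0],-0.6,-0.6],[[0.5,0,0],-0.6,-0.6],[[0,0,0],0,-0.6],[[0,0,0],0,-0.6],[[0,0,0],0,-0.6]]';python3 -c "
from h import *
to((.503,-.058,.08),(.503,-.058,.037),yaw=.096)"
```

```text
clock: 7.05
eef_pos: [0.5048, -0.0101, 0.0932]
eef_rot: [-0.0, -0.699, 0.715, 0.0]
contact_force: [0.8, 0.3, 0.0]
finger_gap: 0.0698
clock: 7.55
eef_pos: [0.5057, -0.0523, 0.0929]
eef_rot: [0.0, 0.739, -0.673, -0.0]
contact_force: [-0.1, 0.1, -0.8]
finger_gap: 0.0699
t 7.55 at [ 0.5057 -0.0523  0.0929] yaw 0.094 F [-0.1  0.1 -0.8] gap 0.07
(0.503, -0.058, 0.08) units [0.14 0.08 0.32]
(0.503, -0.058, 0.037) units [ 0.   -0.    1.07]
turn units -0.02
```

```bash
python3 -m inch '[[[0.14,0.05,0.7],0,-0.6],[[0,0,0.68],0,-0.6],[[-0.25,-0.05,0],0,-0.6],[[-0.3,-0.05,0],0.2,-0.6],[[-0.3,-0.05,0],0.4,-0.6]]';  python3 -m inch '[[[-0.35,-0.03,0],0.4,-0.6],[[-0.35,-0.02,0],0.4,-0.6],[[-0.35,0,0],0.4,-0.6],[[-0.35,0,0],0.4,-0.6],[[-0.35,0,0],0.1,-0.6]]';python3 - <<'E'
from h import *
to(w(-.03,.16,.036),yaw=-.138);print(b(robot.read_state()['eef_pos']))
a=robot.camera("side");c=robot.camera("scene")
cv2.imwrite("pics/m5.png",np.hstack([cv2.resize(a[120:300,190:400],(400,343)),cv2.resize(c[140:340,200:440],(400,343))])[:,:,::-1])
E
```

```text
clock: 8.05
eef_pos: [0.5081, -0.0224, 0.0387]
eef_rot: [-0.0, 0.719, -0.695, 0.0]
contact_force: [0.2, -0.2, 0.4]
finger_gap: 0.0696
clock: 8.55
eef_pos: [0.5132, 0.048, 0.0392]
eef_rot: [0.001, -0.658, 0.753, -0.0]
contact_force: [-0.4, 0.1, -0.1]
finger_gap: 0.0695
t 8.55 at [0.5132 0.048  0.0392] yaw -0.135 F [-0.4  0.1 -0.1] gap 0.07
(np.float64(0.5263), np.float64(0.1176), 0.036) units [-1.77 -0.09  0.08]
turn units 0.03
[-0.0334  0.0892]
```

View pics/m5.png

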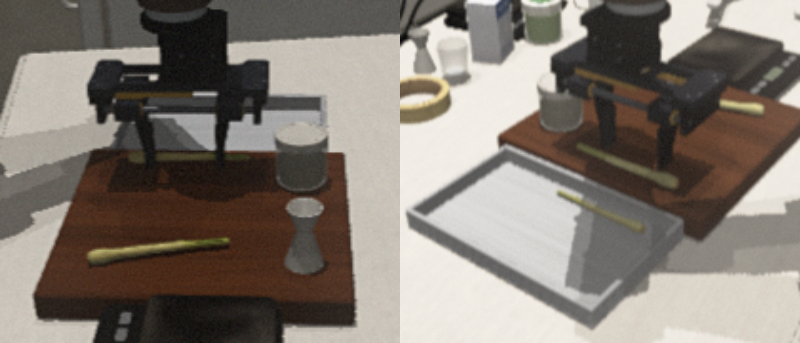

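The stalk sits square against both fingers, so I'll keep going.

```bash
python3 -m inch '[[[-0.35,0,0.05],0,-0.6],[[-0.35,0,0],0,-0.6],[[-0.35,0,0],0,-0.6],[[-0.35,0,0],0,-0.6],[[-0.38,0,0],0,-0.6]]';python3 - <<'E'
from h import *
to(w(-.03,.16,.036),yaw=-.138);print(b(robot.read_state()['eef_pos']))
a=robot.camera("side");c=robot.camera("scene")
cv2.imwrite("pics/m6.png",np.hstack([cv2.resize(a[120:300,190:400],(400,343)),cv2.resize(c[140:340,200:440],(400,343))])[:,:,::-1])
E
```

```text
clock: 9.15
eef_pos: [0.5224, 0.1176, 0.0357]
eef_rot: [0.0, -0.657, 0.753, -0.0]
contact_force: [-0.1, -0.7, -0.3]
finger_gap: 0.0699
t 9.15 at [0.5224 0.1176 0.0357] yaw -0.136 F [-0.1 -0.7 -0.3] gap 0.07
(np.float64(0.5263), np.float64(0.1176), 0.036) units [-0.01 -0.1  -0.01]
turn units 0.02
[-0.0339  0.1595]
```

View pics/m6.png

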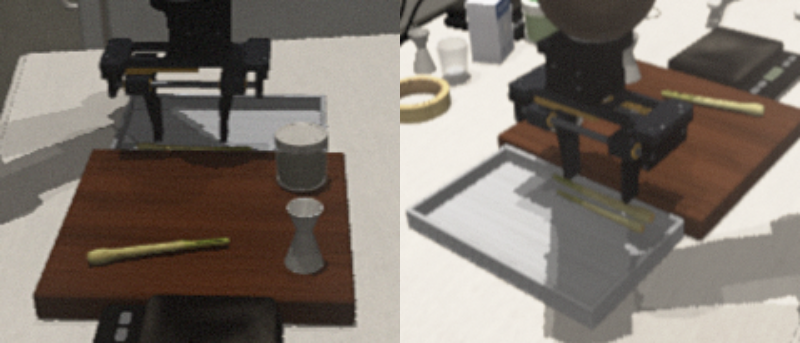

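```bash
python3 -m inch '[[[0,0,-0.7],0,-0.6],[[0.3,0,-0.7],0,-0.6],[[0.95,0,0],0,-0.6],[[0.95,0,0],-0.5,-0.6],[[0.95,0,0],-0.6,-0.6]]';  python3 -m inch '[[[0.95,0,0],-0.6,-0.6],[[0.95,0,0],-0.6,-0.6],[[0.7,0,0],0,-0.6],[[0,0,0],0,-0.6],[[0,0,0],0,-0.6]]';python3 - <<'E'
from h import *
to((.484,-.138,.08),(.484,-.138,.036),yaw=.096)
a=robot.camera("side");c=robot.camera("scene")
cv2.imwrite("pics/m7.png",np.hstack([cv2.resize(a[120:300,190:400],(400,343)),cv2.resize(c[220:330,200:380],(400,244)) if 0 else cv2.resize(c[140:340,200:440],(400,343))])[:,:,::-1])
E
```

```text
clock: 9.75
eef_pos: [0.5063, -0.0097, 0.092]
eef_rot: [0.0, -0.699, 0.715, 0.0]
contact_force: [0.5, -0.2, 0.1]
finger_gap: 0.0696
clock: 10.25
eef_pos: [0.5096, -0.113, 0.0915]
eef_rot: [0.0, 0.739, -0.674, -0.0]
contact_force: [0.6, -0.2, -0.8]
finger_gap: 0.0698
t 10.25 at [ 0.5096 -0.113   0.0915] yaw 0.092 F [ 0.6 -0.2 -0.8] gap 0.07
(0.484, -0.138, 0.08) units [0.56 0.69 0.29]
(0.484, -0.138, 0.036) units [ 0.  -0.   1.1]
turn units -0.04
```

View pics/m7.png

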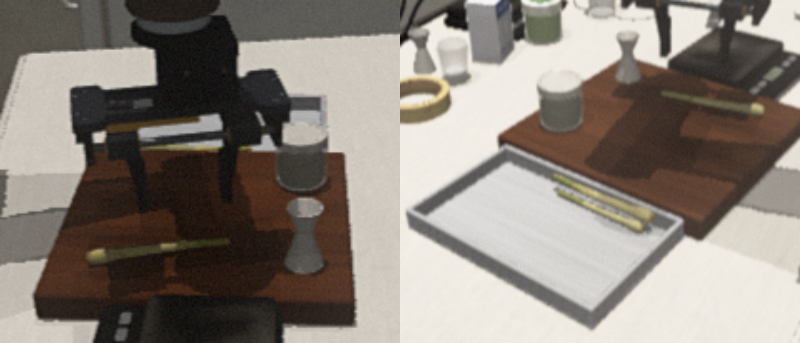

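Two stalks are in the tray. Now the last one.

```bash
python3 -m inch '[[[0.56,0.69,0],0,-0.6],[[0,0,0.6],0,-0.6],[[0,0,0.75],0,-0.6],[[-0.25,-0.05,0],0,-0.6],[[-0.3,-0.05,0],0,-0.6]]';  python3 -m inch '[[[-0.35,-0.05,0],0.4,-0.6],[[-0.35,-0.04,0],0.4,-0.6],[[-0.35,-0.03,0],0.4,-0.6],[[-0.35,0,0],0.4,-0.6],[[-0.35,0,0],0.4,-0.6]]';python3 - <<'E'
from h import *
to(w(-.03,.16,.036),yaw=-.138);print(b(robot.read_state()['eef_pos']))
a=robot.camera("side");c=robot.camera("scene")
cv2.imwrite("pics/m8.png",np.hstack([cv2.resize(a[120:300,190:400],(400,343)),cv2.resize(c[140:340,200:440],(400,343))])[:,:,::-1])
E
```

```text
clock: 10.85
eef_pos: [0.4867, -0.1139, 0.0379]
eef_rot: [0.0, 0.74, -0.673, -0.0]
contact_force: [-0.2, 0.6, 1.0]
finger_gap: 0.0698
clock: 11.35
eef_pos: [0.4916, -0.0426, 0.0397]
eef_rot: [0.002, -0.669, 0.743, -0.001]
contact_force: [0.1, -0.4, -0.1]
finger_gap: 0.0696
t 11.35 at [ 0.4916 -0.0426  0.0397] yaw -0.105 F [ 0.1 -0.4 -0.1] gap 0.07
(np.float64(0.5263), np.float64(0.1176), 0.036) units [-4.07 -0.44  0.1 ]
turn units 0.33
[-0.0423 -0.0035]
```

View pics/m8.png

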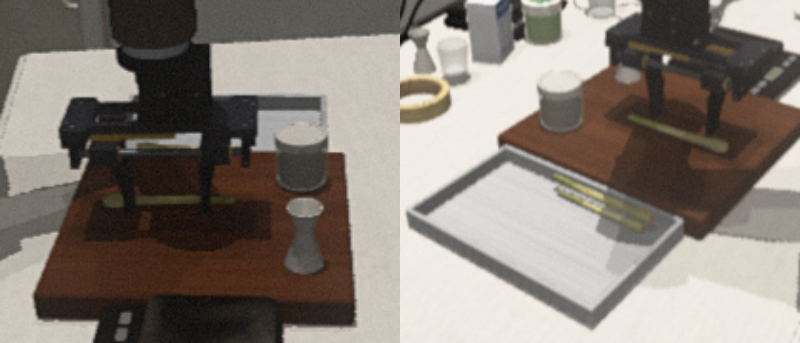

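```bash
python3 -m inch '[[[-0.4,-0.03,0.08],0.3,-0.6],[[-0.4,0,0],0,-0.6],[[-0.4,0,0],0,-0.6],[[-0.4,0,0],0,-0.6],[[-0.4,0,0],0,-0.6]]'; python3 -m inch '[[[-0.4,0,0],0,-0.6],[[-0.4,0,0],0,-0.6],[[-0.45,0,0],0,-0.6],[[-0.45,0,0],0,-0.6],[[-0.45,0,0],0,-0.6]]'; python3 - <<'E'
from h import *
to(w(-.03,.16,.036),yaw=-.138);print(b(robot.read_state()['eef_pos']))
a=robot.camera("side");c=robot.camera("scene")
cv2.imwrite("pics/m9.png",np.hstack([cv2.resize(a[120:300,190:400],(400,343)),cv2.resize(c[140:340,200:440],(400,343))])[:,:,::-1])
E
```

```text
clock: 11.95
eef_pos: [0.5024, 0.0356, 0.0354]
eef_rot: [0.001, -0.658, 0.753, -0.0]
contact_force: [-0.5, 0.5, 0.4]
finger_gap: 0.0696
clock: 12.45
eef_pos: [0.5136, 0.1209, 0.0345]
eef_rot: [0.0, -0.657, 0.753, -0.0]
contact_force: [1.1, -0.4, 0.6]
finger_gap: 0.0699
t 12.45 at [0.5136 0.1209 0.0345] yaw -0.136 F [ 1.1 -0.4  0.6] gap 0.07
(np.float64(0.5263), np.float64(0.1176), 0.036) units [ 0.04 -0.32 -0.04]
turn units 0.02
[-0.043   0.1615]
```

View pics/m9.png

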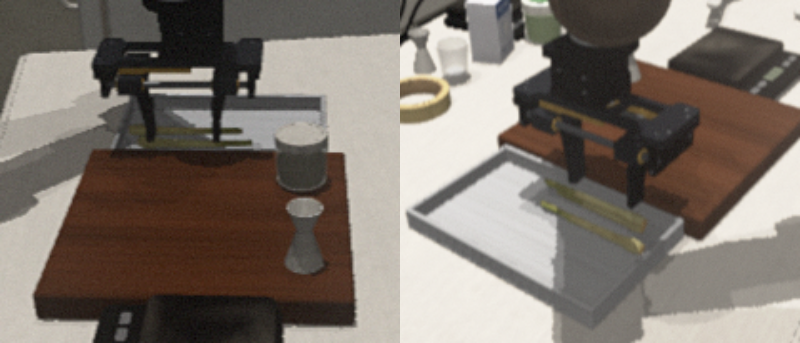

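```bash
python3 -m inch '[[[0,0,-0.8],0,-0.6],[[0,0,-0.9],0,-0.6],[[0.95,0,-0.2],0,-0.6],[[0.95,0,-0.2],0,-0.6],[[0.95,0,-0.2],0,-0.6]]'; python3 -m inch '[[[0.95,0,-0.2],0,-0.6],[[0.95,0,-0.2],0,-0.6],[[0,0,0],0,-0.6],[[0,0,0],0,-0.6],[[0,0,0],0,-0.6]]'; python3 - <<'E'
from h import *
to(w(-.03,.16,.036))
a=robot.camera("side");c=robot.camera("scene")
cv2.imwrite("pics/scene10.png",c[:,:,::-1])
cv2.imwrite("pics/m10.png",np.hstack([cv2.resize(a[120:300,190:400],(320,274)),cv2.resize(c[225:325,200:375],(480,274),interpolation=cv2.INTER_CUBIC)])[:,:,::-1])
stalks("scene",c,z=.010,box=(205,225,372,320))
E
```

```text
clock: 13.05
eef_pos: [0.4975, 0.0055, 0.127]
eef_rot: [0.0, -0.658, 0.753, 0.0]
contact_force: [0.4, 0.1, -0.4]
finger_gap: 0.0696
clock: 13.55
eef_pos: [0.4876, -0.0684, 0.1423]
eef_rot: [-0.0, -0.658, 0.753, 0.0]
contact_force: [-0.6, -0.1, 0.5]
finger_gap: 0.0692
t 13.55 at [ 0.4876 -0.0684  0.1423] yaw -0.136 F [-0.6 -0.1  0.5] gap 0.069
(np.float64(0.5263), np.float64(0.1176), 0.036) units [-4.74 -0.33  2.66]
scene [286 248  60  31 217] near [0.4606 0.1371] far [0.6031 0.1128] len 0.145 ang -0.169
scene [285 258  60  31 255] near [0.4495 0.1661] far [0.5874 0.1448] len 0.139 ang -0.153
```

View pics/m10.png

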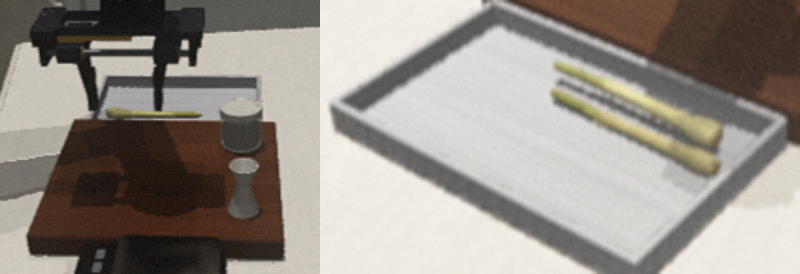

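Only two stalks show clearly in the tray, at full-frame pixels of about (315,263) and (315,273). The short one may be hidden, so I'll look closer.

```bash
python3 - <<'E'
import cv2
c=cv2.imread("pics/scene10.png")[238:298,275:375]
cv2.imwrite("pics/z10.png",cv2.resize(c,(800,480),interpolation=cv2.INTER_CUBIC))
E
```

```text
(no output)
```

View pics/z10.png

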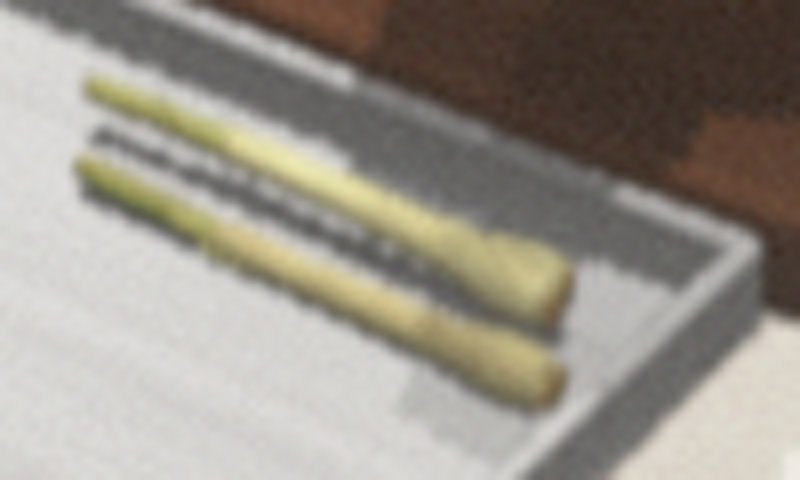

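View pics/scene10.png

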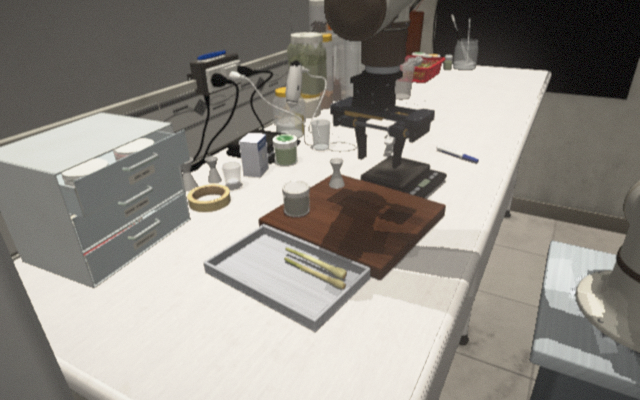

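```bash
python3 -m inch '[[[-0.9,0,-0.7],0,-0.6],[[-0.9,0,-0.7],0,-0.6],[[-0.9,0,-0.6],0,-0.6],[[-0.6,0,0],0,-0.6],[[0,0,0],0,-0.6]]'; python3 - <<'E'
from h import *
to(w(-.03,.16,.036))
print(robot.camera_params("wrist"))
c=robot.camera("wrist")
cv2.imwrite("pics/wr1.png",c[:,:,::-1])
E
```

```text
clock: 14.15
eef_pos: [0.5062, 0.0654, 0.223]
eef_rot: [0.001, -0.659, 0.752, -0.0]
contact_force: [-0.0, 0.2, -0.2]
finger_gap: 0.0696
t 14.15 at [0.5062 0.0654 0.223 ] yaw -0.131 F [-0.   0.2 -0.2] gap 0.07
(np.float64(0.5263), np.float64(0.1176), 0.036) units [-1.35 -0.32  4.68]
{'fx': 309.70691628693146, 'fy': 309.70691628693146, 'cx': 323.6355994359726, 'cy': 194.2744384061601, 'xyz': array([ 0.49659771, -0.00937043,  0.38458241]), 'rotation': array([ 0.06470547, -0.01006314, -0.1388149 ,  0.98815098])}
```

View pics/wr1.png

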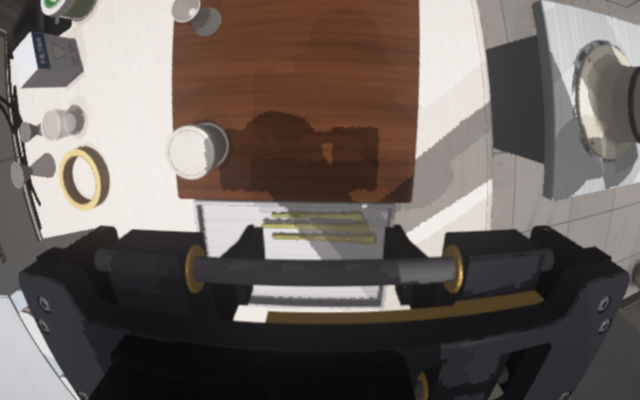

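The wrist view shows three stalks in the tray, at rows of about 216, 227 and 238. The short one is nearest the board. I'll measure them in the tray frame.

```bash
python3 - <<'E'
from h import *
p=robot.camera_params("wrist");im=cv2.imread("pics/wr1.png")[:,:,::-1].copy()
q=p['rotation'];r=R.from_quat([q[1],q[2],q[3],q[0]])
def f(u,v,z):
    a,bb=u-p['cx'],v-p['cy'];n=np.hypot(a,bb);t=n/p['fx']
    d=r.apply([np.sin(t)*a/n,-np.sin(t)*bb/n,-np.cos(t)]);return p['xyz']+d*(z-p['xyz'][2])/d[2]
crn=[f(u,v,.03) for u,v in((176,200),(413,204))];print('board +y corners',[b(c) for c in crn],'expect (.15,.14),(-.15,.14)')
print('rim',[b(f(u,v,.025)) for u,v in((197,206),(394,207))])
m=cv2.inRange(cv2.cvtColor(im,cv2.COLOR_RGB2HSV),(17,70,70),(45,255,255));k=np.zeros_like(m);k[208:246,255:385]=255;m&=k
N,l,st,c=cv2.connectedComponentsWithStats(m)
for i in range(1,N):
    if st[i,4]<30: continue
    vs,us=np.nonzero(l==i)
    for z in(.01,.025):
        P=np.array([b(f(u,v,z))-[0,.223] for u,v in zip(us,vs)]);C=P.mean(0);w_=np.linalg.svd(P-C)[2][0];t=(P-C)@w_
        print(st[i],z,'tray frame ends',(C+w_*t.min()).round(3),(C+w_*t.max()).round(3),P.min(0).round(3),P.max(0).round(3))
for n,pt in(("pot",(197,150)),("jig",(186,8))):print(n,b(f(*pt,.091)))
z=im[190:320,180:420];cv2.imwrite("pics/wr1z.png",cv2.resize(z,None,fx=3.3,fy=3.3,interpolation=cv2.INTER_CUBIC)[:,:,::-1])
a=robot.camera("side");p=robot.camera_params("side")
cv2.imwrite("pics/s11.png",cv2.resize(a[120:300,190:400],None,fx=3.3,fy=3.3)[:,:,::-1])
E
```

```text
board +y corners [array([0.1482, 0.1385]), array([-0.1533,  0.1416])] expect (.15,.14),(-.15,.14)
rim [array([0.1207, 0.1478]), array([-0.1304,  0.1471])]
[272 212  90   8 322] 0.01 tray frame ends [ 0.024 -0.06 ] [-0.091 -0.059] [-0.091 -0.064] [ 0.024 -0.055]
[272 212  90   8 322] 0.025 tray frame ends [ 0.021 -0.066] [-0.09  -0.065] [-0.09  -0.069] [ 0.021 -0.06 ]
[262 223 106  10 495] 0.01 tray frame ends [ 0.038 -0.046] [-0.1   -0.042] [-0.1   -0.049] [ 0.038 -0.036]
[262 223 106  10 495] 0.025 tray frame ends [ 0.035 -0.052] [-0.098 -0.048] [-0.098 -0.054] [ 0.035 -0.043]
[273 234 103  10 492] 0.01 tray frame ends [ 0.024 -0.03 ] [-0.112 -0.026] [-0.112 -0.033] [ 0.024 -0.02 ]
[273 234 103  10 492] 0.025 tray frame ends [ 0.021 -0.037] [-0.109 -0.033] [-0.109 -0.039] [ 0.021 -0.027]
pot [0.0849 0.0667]
jig [ 0.0967 -0.0817]
```

View pics/wr1z.png

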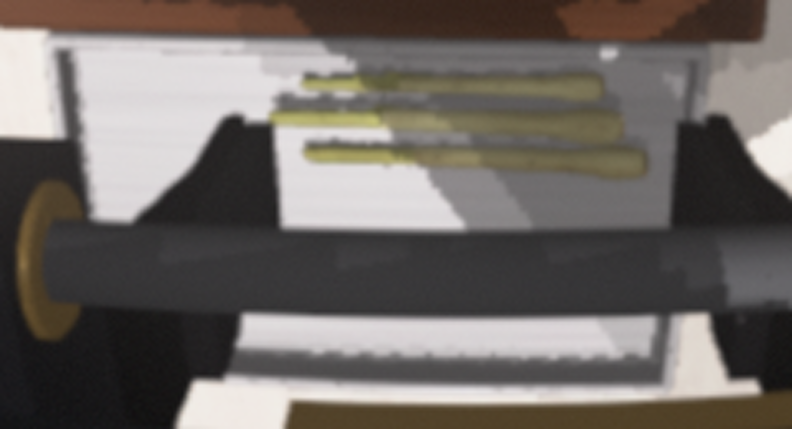

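View pics/s11.png

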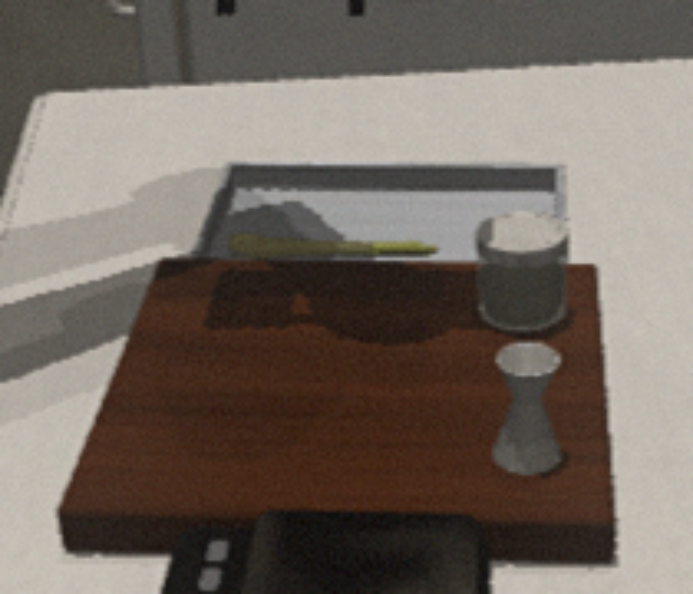

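All three stalks are inside the tray with at least 10 mm to spare. The pot and jigger sit at the same pixels as before, about (521,270) and (528,410) in the zoomed side view. The arm is clear, so I'll hand in.

```bash
python3 -m inch '[[[0,0,0],0,-0.6],[[0,0,0],0,-0.6],[[0,0,0],0,-0.6],[[0,0,0],0,-0.6],[[0,0,0],0,-0.6]]'; python3 -c "
from station import robot
print(robot.close_job())"
```

```text
clock: 14.75
eef_pos: [0.5056, 0.0615, 0.2225]
eef_rot: [-0.0, -0.657, 0.754, -0.0]
contact_force: [0.1, -0.4, -0.2]
finger_gap: 0.0697
the job is handed in; nothing more can be done
None
```

I swept all three lemongrass stalks into the scraps tray and handed the job in at about 14.8 s. I first pushed each stalk 25–31 mm along its length so it would land clear of the tray's end wall. Then I swept them over the edge one at a time with the fingers open, short stalk first.

**Stalks:** the last wrist-camera check put all of them inside the tray's inner outline. Their tips lay between -0.112 and +0.038 m in x and between about -0.07 and -0.02 m in y. The limits are ±0.127 and ±0.077 m.

**Pot and jigger:** both were standing, at the same place in the side view as before the sweeps. A rougher single-view estimate from the wrist camera put the pot about 10 mm off the earlier measurement. I put that down to which pixel I picked on the lid, because the side view showed no movement.

**Robot:** the arm was clear of everything, at about 0.22 m height.

**Not fully checked:**
- **Short stalk:** the scene camera could not see it behind a long stalk. Only the wrist view confirmed it.
- **Stalk height:** I did not measure it directly. The middle stalk may be resting slightly on its neighbour, but even stacked it would be under the 35 mm limit.
- **At rest:** I did not compare two pictures for this. The wrist view was taken about 1.7 s after the last sweep ended.

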